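# Present the tin's label and hold the read lever

## Task

Book in the tin lying on the reader's rubber mat: roll it along the mat, without lifting it off, until its label faces straight up, and leave it lying still there. Then press the reader's spring-loaded lever half-way down, never to its bottom stop, and keep it there: finish while still holding the lever half-way, with the label still facing up and everything else on the table left alone.

Things in the scene. Friction and masses are not known exactly. Their poses are not given: they have to be found in the camera images.
- tin_center (a point): Centre of a plain steel tin, 66 mm in diameter, 100 mm long, 0.3 to 0.5 kg, lying on its side on the rubber mat, its axis 33 mm above the mat. x runs along its axis; z points out through the middle of the paper label, so the label faces up when z points up (at the start about 80 degrees from up). It rolls without slipping on the mat, 33 mm per radian, and soon stops.
- tin_label (a point): Middle of the tin's paper label, on the tin's curved side, 33 mm from its axis. The label is 80 mm long and wraps about 42 degrees to either side of this point; a block of short dark bars marks its middle.
- mat: Square black rubber mat of the label reader, 260 x 260 mm, fixed, its top 6 mm above the table, with a lip 5 mm high round its edge. Origin: centre of the underside; x and y along its edges. The reader's post and head, 225 mm tall, stand off its +y edge, no nearer than 145 mm to the centre in y, at about +70 mm in x.
- lever (a joint): Angle of the reader's spring-loaded lever: 0 = released (paddle up, where the spring returns it), 0.25 rad = half-way, 0.5 rad = bottom stop. Pressing the paddle down increases it. At the paddle it takes about 3 N to start, 8 N half-way, 12 N at the bottom.
- lever_pad (a point): Middle of the top face of the lever's black paddle (50 mm along the lever, 44 mm wide, 10 mm thick), 130 mm above the table when released. x points along the lever to its hinge, z out of the top face. The hinge lies 125 mm along x and 5 mm below this face. The paddle sinks 31 mm to half-way, 60 mm to the bottom stop.
- gauge_half (a point): Half-way mark on the gauge, a thin fixed upright 142 mm tall beside the paddle (46 mm towards the paddle's -y). Of its three dark cross marks (top, half-way, bottom) this is the middle, longest one; at half-way the paddle's top face is level with it.
- shaker: Bystander: salt shaker, glass with a steel cap, 42 mm across, 64 mm tall, upright; origin at the centre of its underside. Leave it alone.
- spare_tin: Bystander: second tin, standing upright, 66 mm across, 100 mm tall; origin at the centre of its underside. Leave it alone.
- jar: Bystander: amber glass jar with a steel cap, 72 mm across, 110 mm tall; origin at the centre of its underside. Leave it alone.
- bowl: Bystander: steel mixing bowl, 160 mm across, 65 mm tall; origin at the centre of its underside. Leave it alone.
- spoon: Bystander: steel spoon lying flat, about 200 mm long. Leave it alone.
- mushroom_tub: Bystander: clear open tub of mushrooms, 170 x 130 x 80 mm; origin at the centre of its underside. Leave it alone.
- squeeze_bottle: Bystander: white squeeze bottle, 56 mm across, 170 mm tall; origin at the centre of its underside. Leave it alone.
Mind the look-alikes: they are no part of the job. What is shaped like the part that bears tin_center but green or yellow is not meant.

How it is judged:
On the way, in this order (a step that is already met when the one before it is completed fails the run):
1. the tin has been rolled: label up, lying still on the mat, let go, lever not yet pressed (angle between tin_center's own z axis and vertical below 0.35 rad and height (world z) of tin_center below 0.044 m and x of tin_center in the frame of mat between -0.12 and 0.12 m and y of tin_center in the frame of mat between -0.12 and 0.12 m and contact force between the fingers and tin below 0.1 N and linear speed of tin below 0.02 m/s and value of joint lever below 0.08 rad), for 0.3 s.
2. lever held half-way with the label up (angle between tin_center's own z axis and vertical below 0.35 rad and height (world z) of tin_center below 0.044 m and x of tin_center in the frame of mat between -0.12 and 0.12 m and y of tin_center in the frame of mat between -0.12 and 0.12 m and value of joint lever between 0.18 and 0.32 rad), for 0.5 s.
At the end, for the whole second after the job is handed in: The fingers hold the lever between 0.18 and 0.32 rad (half-way 0.25) with more than 1 N; the tin lies still on the mat (centre within 120 mm of the mat's centre along both its axes), untouched, its label within 0.35 rad (20 degrees) of straight up (all of step 2 and contact force between the fingers and tin below 0.1 N and linear speed of tin below 0.02 m/s and contact force between the fingers and lever above 1 N and velocity of joint lever between -0.1 and 0.1 rad/s); the arm keeps its last pose, push and grip.
It fails at once if the tin is lifted off the mat (height (world z) of tin_center above 0.055 m).
It fails at once if the lever is pressed to its bottom stop (value of joint lever above 0.47 rad).
It fails at once if a bystander is disturbed (distance of any of shaker, spare_tin, jar, bowl, spoon, mushroom_tub, squeeze_bottle from where it was at the start of the episode above 0.03 m).
It also fails if it takes over 48 s, if anything falls off the work surface, if the arm or the gripper's body presses on something with over 40 N, if the wrist force passes 120 N, or if a joint passes its speed limit or range.

## Robot

A 6-joint arm with a two-finger parallel gripper is mounted at the origin on the work surface. World frame = base frame: x ahead of the robot, y to its left, z up, the work surface at z = 0. Lengths are in m, angles in rad, forces in N, time in s.
With the tool pointing down it reaches from about 0.325 to 0.925 m from the base axis. Payload 3.1 kg.
Tool frame: the origin (TCP) lies between the finger pads; the fingertips stand 22 mm ahead of it and the grasp point (between the pads) lies 3 mm ahead of it; z points along the fingers, y is the direction in which the jaws open and shut (so a half turn about z gives the same grasp; the last joint's range is limited). The gripper opens to 85 mm and grips with 20 to 120 N. Pads are 22 mm wide; open, the fingers measure 114 mm over their backs; the gripper's body (76 mm by 85 mm) begins 54 mm behind the grasp point. The pads swing forward as they close: fully open they stand 13 mm farther back than shut.
Start: joints at [-1.238, 0.217, 1.613, -0, 1.311, -0.112], TCP at [0.269, -0.564, 0.253] pointing down, gripper open.
Joint ranges: [-2.75, 2.75], [-0.78, 2.1], [0.31, 2.55], [-1.13, 4.27], [0.13, 2.63], [-2.58, 2.58]. Speed limits (rad/s): [2.79, 2.79, 3.14, 3.14, 3.14, 3.14].

## Interface

Orientations are given as a unit quaternion [x, y, z, w].
In Python, from station import robot, vision gives the robot as it stands. The module is installed in compiled form; this text tells all that it offers.
- The arm moves only by the shell command python3 -m pendant 'ROWS'. ROWS is JSON, a list of rows, each an object with "offset": the shift along the tool's x, y, z in cm, a list of three; "turn": the turn, a rotation vector about the tool's x, y, z in units of 5 degrees (1.0 is 5 degrees), a list of three; "claw": the opening, from 0 (shut) to 1 (fully open). In form: [{"offset": [tx, ty, tz], "turn": [wx, wy, wz], "claw": claw}, ...]. A call has 1 to 20 rows; each row shifts and turns the commanded pose from where the row before left it, along the tool's axes as they then stand; what a row does not reach is not made up. A row lasts 1/12 s, in which the tool goes at most 41.7 mm and 7.16 degrees, less where a joint would pass 70% of its speed; a pose out of reach is approached as far as the arm can. A call is refused whole if a number of a shift passes 4.17 or a number of a turn 1, either way. A call with a gripper value outside its range is refused whole. The fingers move at their own pace and stop on an object; the grip force is fixed at half the most. Time passes only in rows, so rows that do not move let the fingers close. It gives the time, the measured TCP pose, the force and the opening at its end, in the units of the state.
- robot.sense(): the state, without advancing time (a new reading comes with each control period).
- vision.get_image(name): name is "scene" or "top" or "wrist"; returns the picture (384x512x3 uint8, red, green, blue); there is no depth.
- vision.calibration(name): a dict with "fov_y" (degrees; the focal length in pixels is half the picture's height over the tangent of half this angle, whatever the lens; pixels are square), "cx", "cy" (the principal point, pixels), "world_to_cam" (4x4, takes a point from world to camera coordinates). Camera axes: x right, y up, looking along -z (the intrinsics and any distortion apply to the point x, -y, -z); pixel columns grow to the right and rows downward; lengths in m; the calibration is good to about 2 mm. A picture is of the moment at which its call begins: read the wrist's pose just before it. calibration takes no time and is no camera call; for the wrist camera it gives the pose at the moment of the call.
- robot.close_job(): hands the job in, once; it reports no verdict.
Trained networks look in the newest picture that a camera, given by its name, has taken for a name from the list of things; names that differ only in an ending like _2 or _b are one class to them, and where a whole thing is asked for, a point or a joint stands for the part that bears it (a point fixed in the world has none). Each returns a list of dicts, best first, with "confidence" (0 to 1); they miss things now and then, are a little off and sometimes report something else, mostly with a low value. They report only what shows in the picture. A call takes as long as a camera call. They do not tell look-alikes from the thing itself.
- vision.spot_in(thing, camera): "box" ([centre column, centre row, width, height] in pixels, round what is visible of it).
- vision.regions_of(thing, camera): "pixels" (384x512 bool, what is visible of it) and "box" ([centre column, centre row, width, height] in pixels, round what is visible of it).
The state is a dict: "t": time; "joint_pos": joint angles; "qvel": joint speeds; "tau": joint torques, N m; "tcp_pos": TCP position; "tool_rot": TCP orientation; "ft_force": force on the tool from outside, world axes, zero at the start; "torque": the same for the moment, N m; "opening": finger opening in m.
Only numpy, scipy, OpenCV 4.12 (cv2) and the standard library are available. Lean on these libraries where they do the work, as an engineer would, in place of code of your own. Each camera call takes 0.05 s, during which the arm holds its last target.

## Working session

There is one attempt and no reset: what is moved stays moved. The work goes in short steps, Python scripts to look and compute and a shell command to move; the robot and the scene stay as the last step left them, time stands still between calls to the robot, and variables do not carry over. Pictures are saved under pics/ and viewed, and the job is handed in when it is done.

```bash
mkdir -p pics; cat > look.py <<'E'
import sys,cv2
from station import robot,vision
tag=sys.argv[1]
for n in sys.argv[2:]:
    im=vision.get_image(n)
    cv2.imwrite(f'pics/{n}_{tag}.png',im[:,:,::-1])
E
python3 look.py 0 scene top wrist; python3 -c "
from station import robot,vision
print(robot.sense())
for n in ['scene','top','wrist']: print(n,vision.calibration(n))"
```

```text
{'t': 0.15, 'joint_pos': array([-1.23821449e+00,  2.17622004e-01,  1.61462006e+00,  4.17871237e-05,
        1.31128777e+00, -1.12197766e-01]), 'qvel': array([-0.00035393, -0.00154649, -0.00314858,  0.00034445,  0.00051624,
        0.00033787]), 'tau': array([-8.56362840e-04, -3.97453988e+01, -3.04415131e+01, -1.79856311e-04,
        5.87932314e-03, -7.42082278e-06]), 'tcp_pos': array([ 0.26874565, -0.56360314,  0.25221421]), 'tool_rot': array([ 9.75373867e-01,  2.20555845e-01, -8.64486455e-05, -9.64934956e-04]), 'ft_force': array([-0.27801769,  0.32254939,  0.03267637]), 'torque': array([-0.03683178, -0.0363774 , -0.02320085]), 'opening': 0.08533353599124262}
scene {'fov_y': 47.50963627051925, 'cx': 256.11897950495035, 'cy': 198.30743563406472, 'world_to_cam': array([[ 0.48563957,  0.87404967,  0.01383383, -0.26496747],
       [-0.75499611,  0.41140945,  0.51061055,  0.36427538],
       [ 0.44060762, -0.25841718,  0.85970081, -1.55912657],
       [ 0.        ,  0.        ,  0.        ,  1.        ]])}
top {'fov_y': 42.524023586577975, 'cx': 262.77069387439406, 'cy': 195.11075640172402, 'world_to_cam': array([[-0.03777863, -0.99928101,  0.00320039,  0.02483775],
       [ 0.97908112, -0.0363738 ,  0.20019266, -0.53044503],
       [-0.19993232,  0.01069645,  0.97975132, -1.82261529],
       [ 0.        ,  0.        ,  0.        ,  1.        ]])}
wrist {'fov_y': 64.32759628429633, 'cx': 254.2569846204372, 'cy': 189.90096305126357, 'world_to_cam': array([[ 0.430619  , -0.90252801, -0.00323609, -0.62312044],
       [ 0.8654177 ,  0.4139251 , -0.28234415,  0.03609547],
       [ 0.25616301,  0.11878219,  0.95930772, -0.38047067],
       [ 0.        ,  0.        ,  0.        ,  1.        ]])}
```

View pics/scene_0.png

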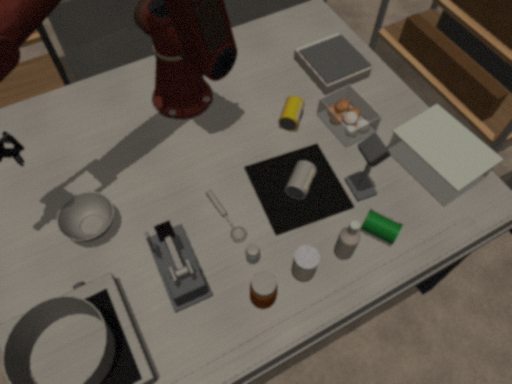

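View pics/top_0.png

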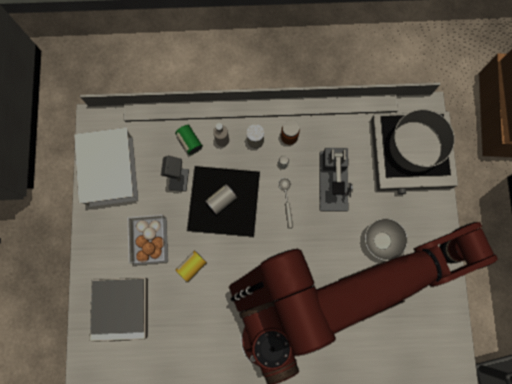

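View pics/wrist_0.png

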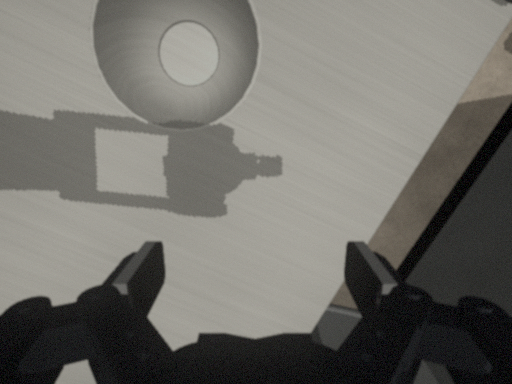

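```bash
cat > h.py <<'E'
import numpy as np,cv2
from station import robot,vision
def K(n):
    c=vision.calibration(n); f=192/np.tan(np.radians(c['fov_y']/2)); return c,f
def ray(n,u,v,cal=None):
    c,f=cal or K(n); W=c['world_to_cam']; R=W[:3,:3]; t=W[:3,3]
    d=R.T@np.array([(u-c['cx'])/f,-(v-c['cy'])/f,-1]); o=-R.T@t; return o,d/np.linalg.norm(d)
def onz(n,u,v,z,cal=None):
    o,d=ray(n,u,v,cal); return o+d*(z-o[2])/d[2]
def proj(n,P,cal=None):
    c,f=cal or K(n); W=c['world_to_cam']; p=W[:3,:3]@np.asarray(P)+W[:3,3]
    return np.array([c['cx']+f*p[0]/-p[2], c['cy']-f*p[1]/-p[2]])
def tri(obs):
    A=np.zeros((3,3));b=np.zeros(3)
    for o,d in obs:
        M=np.eye(3)-np.outer(d,d);A+=M;b+=M@o
    return np.linalg.solve(A,b)
E
python3 - <<'E'
from h import *
for n in ['scene','top']:
    im=vision.get_image(n)
    for th in ['tin_center','tin_label','mat','lever','lever_pad','gauge_half']:
        r=vision.spot_in(th,n)
        print(n,th,[(np.round(a['box'],1).tolist(),round(a['confidence'],2)) for a in r[:5]])
    a=im[:,:,::-1]
    for k,(u,v) in {'tin':((300,180),(221,199))[n=='top'],'lev':((180,265),(335,180))[n=='top']}.items() if False else [('tin',((300,180),(221,199))[n=='top']),('lev',((180,265),(335,180))[n=='top'])]:
        c=a[v-45:v+45,u-60:u+60]; cv2.imwrite(f'pics/c_{n}_{k}.png',cv2.resize(c,None,fx=5,fy=5,interpolation=cv2.INTER_CUBIC))
    for th in ['mat','lever']:
        r=vision.regions_of(th,n)
        m=r[0]['pixels'].astype(np.uint8); cs,_=cv2.findContours(m,0,2); c=max(cs,key=cv2.contourArea)
        print(n,th,cv2.boxPoints(cv2.minAreaRect(c)).round(1).tolist(), cv2.approxPolyDP(c,4,True)[:,0].tolist())
print(robot.sense()['t'])
E
cd pics; python3 -c "
import cv2,numpy as np
a=[cv2.imread(f'c_{n}_{k}.png') for n in ('scene','top') for k in ('tin','lev')]
o=np.vstack([np.hstack(a[:2]),np.hstack(a[2:])]);cv2.imwrite('m.png',cv2.resize(o,(800,600)))"
```

```text
scene tin_center [([299.2, 180.1, 31.3, 37.5], 0.89), ([293.1, 114.2, 24.7, 35.1], 0.89), ([383.3, 224.5, 43.2, 32.4], 0.57)]
scene tin_label [([292.2, 112.8, 25.9, 35.1], 0.98), ([301.5, 180.8, 33.3, 43.2], 0.95), ([384.0, 227.5, 42.2, 35.4], 0.74)]
scene mat [([319.7, 182.8, 144.6, 101.0], 0.64)]
scene lever [([172.4, 248.7, 33.1, 58.9], 0.65)]
scene lever_pad [([173.7, 249.6, 30.3, 58.1], 0.64)]
scene gauge_half [([179.6, 265.3, 67.2, 87.8], 0.94)]
scene mat [[244.0, 167.0], [324.70001220703125, 134.6999969482422], [353.6000061035156, 207.0], [272.8999938964844, 239.1999969482422]] [[317, 144], [246, 167], [275, 234], [352, 207]]
scene lever [[153.8000030517578, 226.1999969482422], [169.5, 219.5], [191.60000610351562, 271.0], [175.89999389648438, 277.79998779296875]] [[166, 221], [155, 229], [167, 243], [180, 276], [187, 269]]
top tin_center [([221.8, 198.4, 30.5, 25.0], 0.88), ([189.8, 265.9, 25.6, 31.5], 0.72), ([189.2, 141.4, 27.3, 30.4], 0.62), ([337.9, 172.8, 13.1, 42.5], 0.62)]
top tin_label [([191.0, 265.5, 24.6, 32.3], 0.89), ([220.3, 200.8, 29.2, 27.3], 0.85), ([187.6, 139.6, 24.6, 29.1], 0.7)]
top mat [([212.1, 195.8, 98.9, 76.9], 0.69)]
top lever [([337.6, 174.3, 13.5, 43.8], 0.62)]
top lever_pad [([338.6, 173.4, 14.6, 40.0], 0.84)]
top gauge_half []
top mat [[184.0, 230.60000610351562], [192.0, 163.3000030517578], [261.0, 171.60000610351562], [253.0, 238.8000030517578]] [[195, 166], [186, 229], [251, 236], [258, 172]]
top lever [[280.0, 121.0], [298.0, 121.0], [298.0, 144.0], [280.0, 144.0]] [[290, 121], [281, 127], [285, 144], [298, 136]]
1.05
```

View pics/m.png

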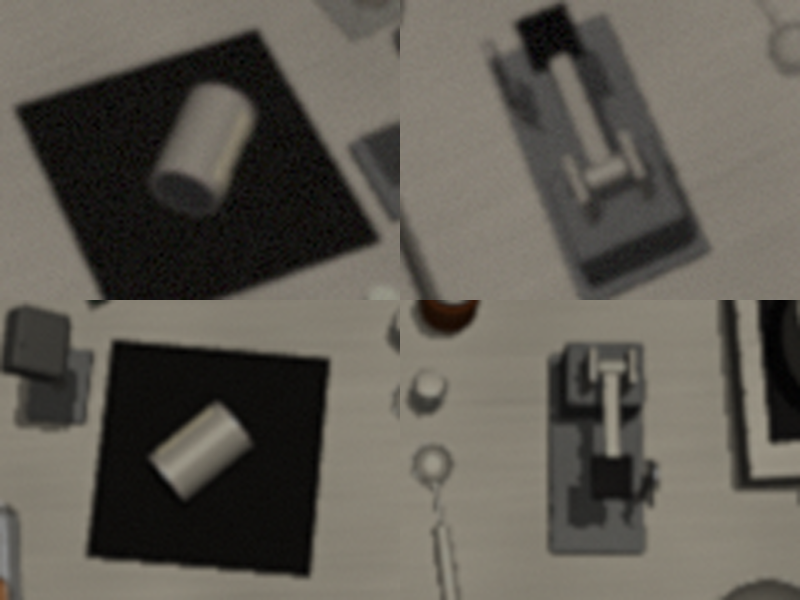

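```bash
python3 - <<'E'
from h import *
p=lambda *a:np.round(onz(*a),3)
print('mat scene',[p('scene',u,v,.011).tolist() for u,v in [(317,144),(246,178),(283,235),(352,207)]])
# crop pixel -> image: top crop 120x90 -> 400x300
f=lambda cx,cy,x,y:(cx-60+x*.3,cy-45+y*.3)
T=lambda x,y:f(221,199,x,y-300); L=lambda x,y:f(335,180,x-400,y-300)
print('mat top',[p('top',*T(x,y),.011).tolist() for x,y in [(112,342),(328,360),(310,576),(88,555)]])
print('tin sil corners',[p('top',*T(x,y),.039+.0).tolist() for x,y in [(148,458),(217,402),(252,444),(184,500)]])
print('pad top',[p('top',*L(x,y),.13).tolist() for x,y in [(592,456),(632,456),(632,497),(592,497)]])
print('hinge',p('top',*L(612,370),.125))
S=lambda x,y:f(180,265,x-400,y)
print('pad scene',[p('scene',*S(x,y),.13).tolist() for x,y in [(515,22),(565,5),(582,52),(535,70)]])
print('gauge top scene',p('scene',*S(488,45),.142),'top',p('top',*L(655,463),.142))
for th in ['shaker','spare_tin','jar','bowl','spoon','mushroom_tub','squeeze_bottle']:
    for n in ['scene','top']: pass
for nme,u,v,z in [('shaker',283,161,.06),('spare',255,131,.1),('jar',290,130,.11),('spoon1',285,184,.01),('spoon2',291,226,.0),('bowl',384,240,.065),('bottle',221,129,.17),('yellow',191,266,.033),('head',172,167,.22),('tubTR',166,218,.08)]:
    print(nme,p('top',u,v,z))
E
```

```text
mat scene [[0.416, 0.302, 0.011], [0.423, 0.032, 0.011], [0.649, 0.032, 0.011], [0.669, 0.264, 0.011]]
mat top [[0.664, 0.268, 0.011], [0.633, 0.014, 0.011], [0.378, 0.044, 0.011], [0.412, 0.298, 0.011]]
tin sil corners [[0.518, 0.225, 0.039], [0.58, 0.144, 0.039], [0.53, 0.105, 0.039], [0.467, 0.184, 0.039]]
pad top [[0.556, -0.252, 0.13], [0.554, -0.296, 0.13], [0.508, -0.293, 0.13], [0.51, -0.249, 0.13]]
hinge [ 0.654 -0.282  0.125]
pad scene [[0.512, -0.289, 0.13], [0.516, -0.248, 0.13], [0.561, -0.253, 0.13], [0.558, -0.291, 0.13]]
gauge top scene [ 0.527 -0.315  0.142] top [ 0.543 -0.318  0.142]
shaker [ 0.661 -0.078  0.06 ]
spare [0.772 0.026 0.1  ]
jar [ 0.767 -0.107  0.11 ]
spoon1 [ 0.581 -0.084  0.01 ]
spoon2 [ 0.416 -0.1    0.   ]
bowl [ 0.342 -0.438  0.065]
bottle [0.76 0.15 0.17]
yellow [0.275 0.283 0.033]
head [0.609 0.32  0.22 ]
tubTR [0.452 0.367 0.08 ]
```

```bash
python3 -m pendant '[{"offset":[4.0,0.3,0],"turn":[0,0,-0.94],"claw":1},{"offset":[4.0,0.3,0],"turn":[0,0,-0.94],"claw":1},{"offset":[4.0,0.3,0],"turn":[0,0,-0.94],"claw":1},{"offset":[4.0,0.3,0],"turn":[0,0,-0.94],"claw":1},{"offset":[4.0,0.3,0],"turn":[0,0,-0.94],"claw":1},{"offset":[4.0,0.3,0],"turn":[0,0,-0.94],"claw":1},{"offset":[4.0,0.3,0],"turn":[0,0,-0.94],"claw":1},{"offset":[4.0,0.3,0],"turn":[0,0,-0.94],"claw":1},{"offset":[4.0,0.3,0],"turn":[0,0,-0.94],"claw":1},{"offset":[4.0,0.3,0],"turn":[0,0,-0.94],"claw":1},{"offset":[4.0,0.3,0],"turn":[0,0,-0.94],"claw":1}]'; cat > st.py <<'E'
from h import *
from scipy.spatial.transform import Rotation as Ro
import sys
s=robot.sense(); R=Ro.from_quat(s['tool_rot']).as_matrix()
print(s['t'],'tcp',s['tcp_pos'].round(4),'x',R[:,0].round(3),'yaw',np.degrees(np.arctan2(R[1,0],R[0,0])).round(1),'z',R[:,2].round(3),'F',s['ft_force'].round(2),'op',round(s['opening'],4))
if len(sys.argv)>3:
    t=np.array(list(map(float,sys.argv[1:4]))); print('delta tool cm',(R.T@(t-s['tcp_pos'])*100).round(2))
E
python3 st.py .524 .165 .25
```

```text
t: 1.97
tcp_pos: [0.5733, -0.2626, 0.2534]
tool_rot: [0.78, 0.625, 0.0, 0.0]
ft_force: [0.4, -0.3, -0.6]
opening: 0.0854
1.9667 tcp [ 0.5733 -0.2626  0.2534] x [ 0.218  0.976 -0.   ] yaw 77.4 z [ 0.001 -0.    -1.   ] F [ 0.41 -0.35 -0.6 ] op 0.0854
delta tool cm [ 40.65 -14.13   0.32]
```

```bash
python3 -m pendant '[{"offset":[4.05,0.3,0],"turn":[0,0,-0.94],"claw":1},{"offset":[4.05,0.3,0],"turn":[0,0,-0.94],"claw":1},{"offset":[4.05,0.3,0],"turn":[0,0,-0.94],"claw":1},{"offset":[4.05,0.3,0],"turn":[0,0,-0.94],"claw":1},{"offset":[4.05,0.3,0],"turn":[0,0,-0.94],"claw":1},{"offset":[4.05,0.3,0],"turn":[0,0,-0.94],"claw":1},{"offset":[4.05,0.3,0],"turn":[0,0,-0.94],"claw":1},{"offset":[4.05,0.3,0],"turn":[0,0,-0.94],"claw":1},{"offset":[4.05,0.3,0],"turn":[0,0,-0.94],"claw":1},{"offset":[4.05,0.3,0],"turn":[0,0,-0.94],"claw":1},{"offset":[4.05,0.3,0],"turn":[0,0,-0.94],"claw":1},{"offset":[0,0,0],"turn":[0,0,0],"claw":1}]'; python3 st.py .524 .165 .25; python3 look.py 1 wrist
```

```text
t: 2.97
tcp_pos: [0.52, 0.1707, 0.2532]
tool_rot: [0.427, 0.904, 0.001, -0.002]
ft_force: [0.1, -0.9, -0.9]
opening: 0.0853
2.9667 tcp [0.52   0.1707 0.2532] x [-0.635  0.773  0.004] yaw 129.4 z [-0.003  0.003 -1.   ] F [ 0.13 -0.89 -0.87] op 0.0853
delta tool cm [-0.69 -0.05  0.31]
```

View pics/wrist_1.png

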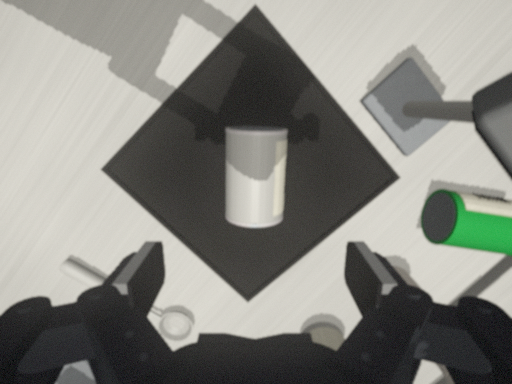

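```bash
python3 - <<'E'
from h import *
im=cv2.imread('pics/wrist_1.png')
cv2.imwrite('pics/w1c.png',cv2.resize(im[110:240,190:330],None,fx=4.5,fy=4.5,interpolation=cv2.INTER_CUBIC))
cal=K('wrist')
for v in (150,175,200):
    print(v,im[v,218:295].mean(1).round().astype(int).tolist())
    print('R-B',(im[v,218:295,2].astype(int)-im[v,218:295,0]).tolist())
E
```

```text
150 [56, 59, 59, 57, 53, 60, 63, 78, 101, 115, 119, 124, 127, 131, 133, 138, 140, 138, 140, 141, 143, 145, 144, 147, 149, 148, 149, 151, 149, 145, 153, 150, 155, 153, 157, 160, 156, 159, 158, 160, 158, 159, 159, 157, 155, 154, 154, 152, 153, 150, 149, 150, 148, 148, 148, 145, 149, 151, 160, 164, 165, 169, 164, 161, 157, 152, 146, 137, 119, 81, 62, 56, 58, 59, 53, 55, 58]
R-B [7, 6, 4, 5, 3, 6, 4, 7, 7, 10, 9, 8, 9, 7, 8, 9, 10, 10, 8, 12, 9, 11, 6, 10, 8, 9, 8, 10, 10, 10, 10, 9, 12, 7, 10, 7, 11, 8, 10, 11, 10, 9, 10, 8, 10, 10, 9, 11, 10, 10, 12, 8, 9, 8, 10, 9, 8, 15, 15, 19, 22, 19, 19, 20, 18, 19, 20, 20, 13, 13, 9, 6, 10, 3, 8, 7, 5]
175 [61, 60, 60, 61, 60, 62, 69, 96, 127, 144, 156, 160, 168, 173, 180, 184, 184, 188, 190, 193, 193, 196, 196, 195, 189, 184, 178, 175, 172, 163, 158, 156, 156, 156, 158, 162, 158, 156, 158, 159, 160, 159, 155, 156, 155, 157, 155, 153, 153, 150, 154, 161, 177, 190, 195, 196, 199, 207, 212, 213, 211, 206, 199, 196, 187, 175, 152, 106, 66, 66, 65, 61, 63, 60, 62, 59, 64]
R-B [4, 9, 3, 6, 3, 8, 5, 8, 7, 10, 9, 8, 12, 10, 11, 10, 10, 10, 10, 10, 11, 1
[... 161 characters left out ...]
20, 20, 13, 7, 6, 2, 7, 6, 2, 6, 8, 3]
200 [61, 61, 62, 54, 62, 64, 72, 101, 127, 146, 155, 162, 170, 175, 181, 184, 188, 187, 191, 194, 195, 197, 199, 201, 200, 203, 203, 205, 206, 207, 209, 210, 213, 217, 221, 221, 221, 222, 223, 221, 220, 214, 211, 210, 208, 206, 207, 205, 201, 200, 200, 197, 198, 196, 197, 203, 212, 212, 214, 212, 206, 199, 195, 188, 176, 147, 106, 78, 63, 60, 69, 57, 58, 66, 64, 61, 61]
R-B [4, 8, 7, 4, 3, 7, 4, 7, 9, 9, 9, 9, 10, 9, 10, 11, 7, 11, 11, 12, 11, 10, 11, 10, 11, 10, 11, 11, 11, 11, 10, 10, 12, 12, 12, 12, 11, 11, 11, 11, 10, 11, 11, 10, 12, 12, 12, 11, 10, 11, 10, 12, 11, 12, 13, 17, 21, 22, 22, 20, 23, 21, 22, 19, 20, 19, 14, 7, 5, 4, 6, 9, 8, 7, 7, 8, 3]
```

View pics/w1c.png

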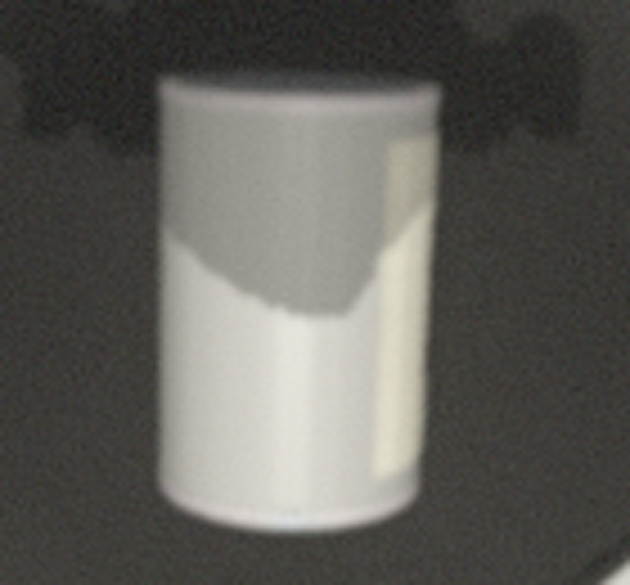

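```bash
python3 - <<'E'
from h import *
cal=K('wrist')
a=onz('wrist',(225.8+287)/2,150,.039,cal);b=onz('wrist',(224.8+283.6)/2,200,.039,cal)
ax=(a-b)/np.linalg.norm(a-b);print(a,b,np.degrees(np.arctan2(ax[1],ax[0])))
e=[onz('wrist',255,v,.072,cal) for v in (226.7,132)];print(e,np.linalg.norm(e[0]-e[1]))
c=b+ax*np.dot((e[0]+e[1])/2-b,ax);print('centre',c)
for v in(13,3):pass
m=[onz('wrist',u,v,.011,cal) for u,v in [(255,5),(398,178),(249,301),(102,169)]];print(np.round(m,3),np.mean(m,0))
o=ray('wrist',255,175,cal)[0];print(o)
E
python3 st.py .524 .165 .25
```

```text
[0.51221615 0.18550146 0.039     ] [0.54699181 0.13906873 0.039     ] 126.83127585074024
[array([0.55979379, 0.12474318, 0.072     ]), array([0.49653883, 0.20211234, 0.072     ])] 0.09993586900190798
centre [0.52853908 0.16370695 0.039     ]
[[0.417 0.3   0.011]
 [0.671 0.265 0.011]
 [0.64  0.013 0.011]
 [0.384 0.046 0.011]] [0.52827334 0.15603638 0.011     ]
[0.47740283 0.22435379 0.37429215]
3.0167 tcp [0.5218 0.168  0.2533] x [-0.632  0.775  0.001] yaw 129.2 z [-0.001  0.001 -1.   ] F [-0.58 -0.3  -0.26] op 0.0852
delta tool cm [-0.37 -0.02  0.33]
```

```bash
python3 st.py .5285 .1637 .036;  python3 -m pendant '[{"offset":[-0.6,0.2,0],"turn":[0,0,0.3],"claw":1},{"offset":[0,0,4],"turn":[0,0,0],"claw":1},{"offset":[0,0,4],"turn":[0,0,0],"claw":1},{"offset":[0,0,3],"turn":[0,0,0],"claw":1},{"offset":[0,0,0],"turn":[0,0,0],"claw":1}]'; python3 st.py .5285 .1637 .036; python3 look.py 2 wrist
```

```text
3.0167 tcp [0.5218 0.168  0.2533] x [-0.632  0.775  0.001] yaw 129.2 z [-0.001  0.001 -1.   ] F [-0.58 -0.3  -0.26] op 0.0852
delta tool cm [-0.77  0.25 21.73]
t: 3.43
tcp_pos: [0.5244, 0.1585, 0.1358]
tool_rot: [0.445, 0.895, -0.004, -0.006]
ft_force: [-1.4, 0.4, -1.3]
opening: 0.0852
3.4333 tcp [0.5244 0.1585 0.1358] x [-0.604  0.797  0.006] yaw 127.1 z [-0.014 -0.003 -1.   ] F [-1.42  0.44 -1.33] op 0.0852
delta tool cm [0.11 0.77 9.97]
```

View pics/wrist_2.png

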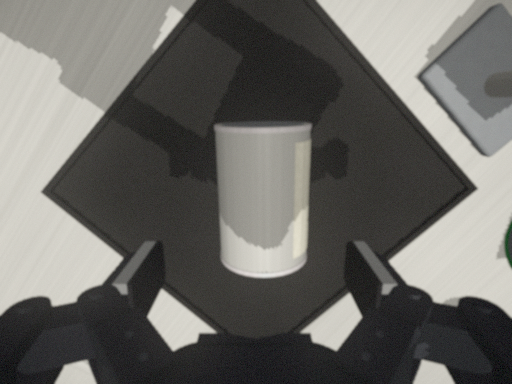

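```bash
python3 -m pendant '[{"offset":[0,0,0],"turn":[0,0,0],"claw":1},{"offset":[0,0,0],"turn":[0,0,0],"claw":1}]'; python3 st.py .5285 .1637 .036; python3 - <<'E'
from h import *
im=vision.get_image('wrist'); cal=K('wrist')
im=im.astype(int)
for v in (150,170,200,230):
    r=im[v,195:330].mean(1); g=np.diff(r); 
    l=195+np.argmax(g[:40])+.5; rr=195+80+np.argmin(g[80:])+.5
    print(v,l,rr,onz('wrist',(l+rr)/2,v,.039,cal).round(4))
cv2.imwrite('pics/w3.png',im[:,:,::-1].astype(np.uint8))
E
```

```text
t: 3.65
tcp_pos: [0.5318, 0.161, 0.1461]
tool_rot: [0.444, 0.896, 0.001, 0.002]
ft_force: [0.7, 0.4, 1.0]
opening: 0.0852
3.65 tcp [0.5318 0.161  0.1461] x [-0.606  0.796 -0.003] yaw 127.3 z [ 0.005  0.001 -1.   ] F [0.67 0.37 0.96] op 0.0852
delta tool cm [ 0.44 -0.14 11.01]
150 205.5 295.5 [0.5093 0.1892 0.039 ]
170 205.5 294.5 [0.5182 0.1767 0.039 ]
200 207.5 293.5 [0.5331 0.1577 0.039 ]
230 209.5 293.5 [0.5492 0.1378 0.039 ]
```

```bash
python3 -m pendant '[{"offset":[0.4,-0.1,3],"turn":[0,0,0],"claw":1},{"offset":[0,0,3],"turn":[0,0,0],"claw":1},{"offset":[0,0,2],"turn":[0,0,0],"claw":1},{"offset":[0,0,2],"turn":[0,0,0],"claw":1},{"offset":[0,0,0.7],"turn":[0,0,0],"claw":1},{"offset":[0,0,0],"turn":[0,0,0],"claw":1},{"offset":[0,0,0],"turn":[0,0,0],"claw":1},{"offset":[0,0,0],"turn":[0,0,0],"claw":1}]'; python3 st.py .4918 .1355 .036; python3 look.py 4 wrist
```

```text
t: 4.37
tcp_pos: [0.5279, 0.1644, 0.0387]
tool_rot: [0.443, 0.896, 0.001, 0.002]
ft_force: [0.3, 0.7, -0.3]
opening: 0.0855
4.3667 tcp [0.5279 0.1644 0.0387] x [-0.607  0.795 -0.002] yaw 127.4 z [ 0.004  0.001 -1.   ] F [ 0.26  0.73 -0.35] op 0.0855
delta tool cm [-0.11 -4.63  0.25]
```

View pics/wrist_4.png

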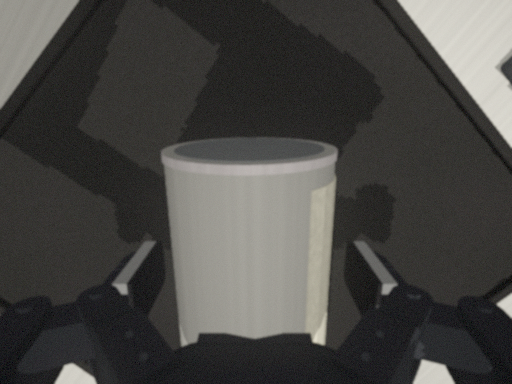

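```bash
python3 -m pendant '[{"offset":[0,-0.3,0.2],"turn":[0,0,0],"claw":1},{"offset":[0,-0.4,0.1],"turn":[0,0,0],"claw":1},{"offset":[0,-0.4,0],"turn":[0,0,0],"claw":1},{"offset":[0,-0.4,0],"turn":[0,0,0],"claw":1},{"offset":[0,-0.4,0],"turn":[0,0,0],"claw":1},{"offset":[0,-0.4,0],"turn":[0,0,0],"claw":1},{"offset":[0,-0.4,0],"turn":[0,0,0],"claw":1},{"offset":[0,-0.4,0],"turn":[0,0,0],"claw":1},{"offset":[0,-0.4,0],"turn":[0,0,0],"claw":1},{"offset":[0,-0.4,0],"turn":[0,0,0],"claw":1},{"offset":[0,-0.3,0],"turn":[0,0,0],"claw":1},{"offset":[0,-0.3,0],"turn":[0,0,0],"claw":1},{"offset":[0,-0.2,0],"turn":[0,0,0],"claw":1},{"offset":[0,-0.1,0],"turn":[0,0,0],"claw":1},{"offset":[0,0,0],"turn":[0,0,0],"claw":1},{"offset":[0,0,0],"turn":[0,0,0],"claw":1}]'; python3 st.py .4918 .1355 .036; python3 look.py 5 wrist
```

```text
t: 5.75
tcp_pos: [0.4877, 0.135, 0.0333]
tool_rot: [0.443, 0.896, 0.0, 0.0]
ft_force: [0.3, 0.5, 0.2]
opening: 0.0854
5.75 tcp [0.4877 0.135  0.0333] x [-0.607  0.795 -0.   ] yaw 127.4 z [ 0.  0. -1.] F [0.32 0.49 0.22] op 0.0854
delta tool cm [-0.2   0.36 -0.26]
```

View pics/wrist_5.png

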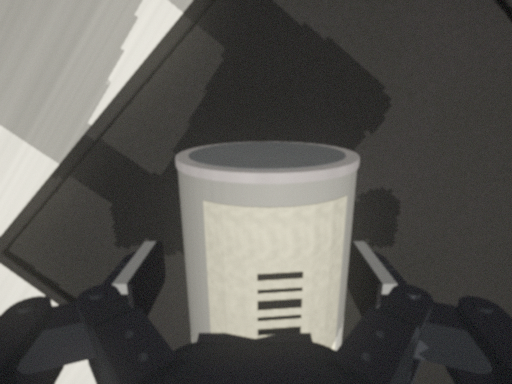

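```bash
cat > lab.py <<'E'
from h import *
from scipy.spatial.transform import Rotation as Ro
from scipy.optimize import least_squares
def fit(obsL,obsR,marks,cal,n='wrist'):
    # params: lateral point & yaw of axis; z=.039, r=.033
    def axis(p): return np.array([p[0],p[1],.039]),np.array([np.cos(p[2]),np.sin(p[2]),0])
    def res(p,c0):
        a=np.array([np.cos(p[1]),np.sin(p[1]),0]);q=np.array([-a[1],a[0],0]);c=c0+q*p[0];r=[]
        for s,obs in ((1,obsL),(-1,obsR)):
            for u,v in obs:
                o,d=ray(n,u,v,cal); nn=np.cross(a,d); nn/=np.linalg.norm(nn)
                if nn@q<0: nn=-nn
                r.append((o-c)@nn-s*.033)   # left = +q side
        return r
    c0=robot.sense()['tcp_pos'].copy();c0[2]=.039
    R=Ro.from_quat(robot.sense()['tool_rot']).as_matrix();y0=np.arctan2(R[1,0],R[0,0])
    s=least_squares(res,[0,y0],args=(c0,));p=s.x
    a=np.array([np.cos(p[1]),np.sin(p[1]),0]);q=np.array([-a[1],a[0],0]);c=c0+q*p[0]
    print('axis lateral(+left) mm',p[0]*1e3,'yaw',np.degrees(p[1]),'res mm',np.round(np.array(s.fun)*1e3,2))
    for u,v in marks:
        o,d=ray(n,u,v,cal); oo=np.array([(o-c)@q,o[2]-.039]);dd=np.array([d@q,d[2]])
        A=dd@dd;B=2*oo@dd;C=oo@oo-.033**2;t=(-B-np.sqrt(max(B*B-4*A*C,0)))/2/A
        h=oo+t*dd;print((u,v),'tilt deg (+right)',np.degrees(np.arctan2(-h[0],h[1])).round(1),'axial mm',((o+t*d-c)@a*1e3).round(1))
if __name__=='__main__':
    im=cv2.imread('pics/wrist_5.png').astype(int)
    g=im.mean(2)
    for v in (200,220,240): print(v,g[v,175:215].astype(int).tolist(),g[v,335:365].astype(int).tolist())
E
python3 lab.py
```

```text
200 [48, 50, 49, 60, 72, 103, 122, 130, 134, 133, 141, 139, 143, 142, 145, 146, 149, 146, 146, 149, 149, 154, 155, 155, 155, 155, 156, 159, 167, 168, 164, 163, 163, 161, 161, 158, 160, 160, 163, 163] [182, 183, 185, 187, 189, 187, 187, 188, 189, 191, 190, 180, 165, 153, 149, 147, 146, 145, 132, 102, 73, 66, 70, 64, 64, 53, 46, 51, 50, 55]
220 [51, 50, 47, 55, 52, 63, 89, 114, 129, 132, 138, 136, 141, 140, 143, 144, 144, 144, 148, 149, 150, 151, 152, 152, 155, 156, 154, 157, 168, 180, 191, 193, 194, 195, 194, 196, 196, 196, 194, 191] [190, 190, 193, 193, 190, 192, 192, 192, 192, 183, 171, 157, 152, 147, 149, 146, 135, 106, 74, 55, 50, 56, 53, 50, 55, 52, 53, 52, 56, 47]
240 [53, 49, 52, 59, 54, 50, 54, 67, 99, 121, 131, 134, 139, 141, 139, 141, 141, 144, 146, 147, 150, 147, 151, 152, 153, 153, 156, 157, 158, 164, 179, 188, 192, 192, 188, 190, 191, 188, 192, 192] [184, 186, 187, 189, 190, 192, 187, 182, 173, 160, 154, 149, 144, 147, 136, 116, 80, 58, 64, 69, 73, 74, 73, 71, 68, 73, 77, 74, 72, 62]
```

```bash
python3 - <<'E'
from lab import *
fit([(179.7,200),(181.3,220),(183,240)],[(354,200),(352,220),(350.5,240)],[(203.5,220),(346,220),(205,240),(344,240),(280,276),(280,303),(279,331)],K('wrist'))
E
```

```text
axis lateral(+left) mm -6.151652240819501 yaw 127.90572435282432 res mm [ 0.12  0.13  0.1  -0.15 -0.06 -0.15]
(203.5, 220) tilt deg (+right) -38.5 axial mm 35.9
(346, 220) tilt deg (+right) 52.0 axial mm 33.3
(205, 240) tilt deg (+right) -38.3 axial mm 29.1
(344, 240) tilt deg (+right) 51.4 axial mm 26.1
(280, 276) tilt deg (+right) 5.5 axial mm 20.1
(280, 303) tilt deg (+right) 5.8 axial mm 10.4
(279, 331) tilt deg (+right) 5.5 axial mm -0.2
```

```bash
python3 -m pendant '[{"offset":[0,0.3,0],"turn":[0,0,0],"claw":1},{"offset":[0,0.3,0],"turn":[0,0,0],"claw":1},{"offset":[0,0,-1],"turn":[0,0,0],"claw":1},{"offset":[0,0,-2],"turn":[0,0,0],"claw":1},{"offset":[0,0,-3],"turn":[0,0,0],"claw":1},{"offset":[0,0,-3],"turn":[0,0,0],"claw":1},{"offset":[0,0,-4],"turn":[0,0,0],"claw":1},{"offset":[0,0,-4],"turn":[0,0,0],"claw":1},{"offset":[0,0,-3],"turn":[0,0,0],"claw":1},{"offset":[0,0,0],"turn":[0,0,0],"claw":1},{"offset":[0,0,0],"turn":[0,0,0],"claw":1},{"offset":[0,0,0],"turn":[0,0,0],"claw":1}]'; python3 st.py .532 -.271 .25; python3 look.py 6 wrist
```

```text
t: 6.8
tcp_pos: [0.492, 0.1386, 0.2333]
tool_rot: [0.443, 0.896, -0.0, -0.0]
ft_force: [-0.0, 0.4, 0.4]
opening: 0.0854
6.8 tcp [0.492  0.1386 0.2333] x [-0.607  0.795  0.   ] yaw 127.4 z [-0. -0. -1.] F [-0.03  0.42  0.36] op 0.0854
delta tool cm [-34.97 -21.69  -1.67]
```

View pics/wrist_6.png

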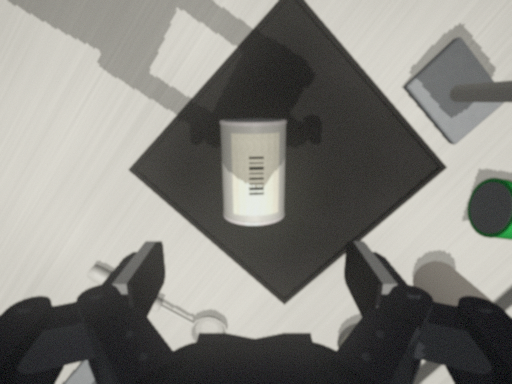

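```bash
python3 -m pendant '[{"offset":[-2.92,-1.81,-0.14],"turn":[0,0,0],"claw":1},{"offset":[-2.92,-1.81,-0.14],"turn":[0,0,0],"claw":0},{"offset":[-2.92,-1.81,-0.14],"turn":[0,0,0],"claw":0},{"offset":[-2.92,-1.81,-0.14],"turn":[0,0,0],"claw":0},{"offset":[-2.92,-1.81,-0.14],"turn":[0,0,0],"claw":0},{"offset":[-2.92,-1.81,-0.14],"turn":[0,0,0],"claw":0},{"offset":[-2.92,-1.81,-0.14],"turn":[0,0,0],"claw":0},{"offset":[-2.92,-1.81,-0.14],"turn":[0,0,0],"claw":0},{"offset":[-2.92,-1.81,-0.14],"turn":[0,0,0],"claw":0},{"offset":[-2.92,-1.81,-0.14],"turn":[0,0,0],"claw":0},{"offset":[-2.92,-1.81,-0.14],"turn":[0,0,0],"claw":0},{"offset":[-2.92,-1.81,-0.14],"turn":[0,0,0],"claw":0},{"offset":[0,0,0],"turn":[0,0,0.9],"claw":0},{"offset":[0,0,0],"turn":[0,0,0.9],"claw":0},{"offset":[0,0,0],"turn":[0,0,0.9],"claw":0},{"offset":[0,0,0],"turn":[0,0,0.9],"claw":0},{"offset":[0,0,0],"turn":[0,0,0.9],"claw":0},{"offset":[0,0,0],"turn":[0,0,0.9],"claw":0},{"offset":[0,0,0],"turn":[0,0,0.9],"claw":0},{"offset":[0,0,0],"turn":[0,0,0.9],"claw":0}]'
python3 -m pendant '[{"offset":[0,0,0],"turn":[0,0,1],"claw":0},{"offset":[0,0,0],"turn":[0,0,1],"claw":0},{"offset":[0,0,0],"turn":[0,0,1],"claw":0},{"offset":[0,0,0],"turn":[0,0,1],"claw":0},{"offset":[0,0,0],"turn":[0,0,1],"claw":0},{"offset":[0,0,0],"turn":[0,0,1],"claw":0},{"offset":[0,0,0],"turn":[0,0,1],"claw":0},{"offset":[0,0,0],"turn":[0,0,1],"claw":0},{"offset":[0,0,0],"turn":[0,0,1],"claw":0},{"offset":[0,0,0],"turn":[0,0,1],"claw":0},{"offset":[0,0,0],"turn":[0,0,1],"claw":0},{"offset":[0,0,0],"turn":[0,0,1],"claw":0},{"offset":[0,0,0],"turn":[0,0,1],"claw":0},{"offset":[0,0,0],"turn":[0,0,1],"claw":0},{"offset":[0,0,0],"turn":[0,0,1],"claw":0},{"offset":[0,0,0],"turn":[0,0,1],"claw":0},{"offset":[0,0,0],"turn":[0,0,1],"claw":0},{"offset":[0,0,0],"turn":[0,0,1],"claw":0},{"offset":[0,0,0],"turn":[0,0,0],"claw":0},{"offset":[0,0,0],"turn":[0,0,0],"claw":0}]'
python3 st.py .532 -.271 .25; python3 look.py 7 wrist
```

```text
t: 8.52
tcp_pos: [0.5312, -0.2709, 0.247]
tool_rot: [0.7, 0.714, -0.001, -0.003]
ft_force: [0.0, -0.2, 0.1]
opening: -0.0001
t: 10.18
tcp_pos: [0.5316, -0.2711, 0.2478]
tool_rot: [1.0, 0.013, -0.002, -0.001]
ft_force: [-0.3, 0.2, 0.4]
opening: 0.0002
10.1833 tcp [ 0.5316 -0.2711  0.2478] x [ 1.     0.026 -0.003] yaw 1.5 z [-0.003  0.002 -1.   ] F [-0.33  0.2   0.44] op 0.0002
delta tool cm [ 0.04 -0.01 -0.22]
```

View pics/wrist_7.png

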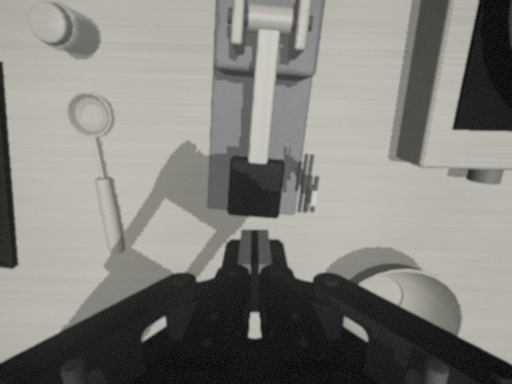

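```bash
python3 - <<'E'
from h import *
im=cv2.imread('pics/wrist_7.png'); cv2.imwrite('pics/w7c.png',cv2.resize(im[130:250,200:350],None,fx=5,fy=5,interpolation=cv2.INTER_CUBIC))
m=[onz('wrist',u,v,.13) for u,v in [(230,158),(284,158),(279,217),(229,214)]];print(np.round(m,4),np.mean(m,0))
print('hinge',onz('wrist',270,17,.125))
E
```

```text
[[ 0.5594 -0.25    0.13  ]
 [ 0.5606 -0.2928  0.13  ]
 [ 0.5105 -0.2913  0.13  ]
 [ 0.512  -0.2494  0.13  ]] [ 0.53561757 -0.27084919  0.13      ]
hinge [ 0.66104959 -0.27773648  0.125     ]
```

View pics/w7c.png

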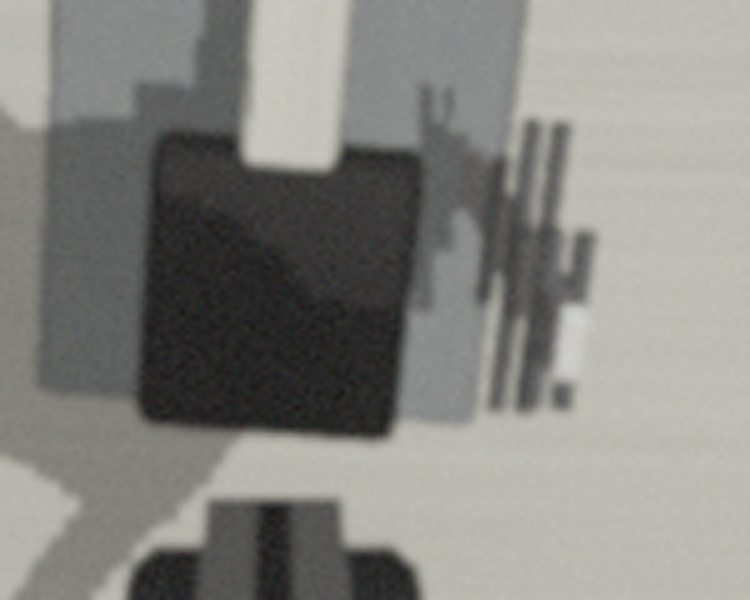

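```bash
python3 -m pendant '[{"offset":[0.4,0,3],"turn":[0,0,0.3],"claw":0},{"offset":[0,0,3],"turn":[0,0,0.2],"claw":0},{"offset":[0,0,2],"turn":[0,0,0],"claw":0},{"offset":[0,0,0.8],"turn":[0,0,0],"claw":0},{"offset":[0,0,0],"turn":[0,0,0],"claw":0},{"offset":[0,0,0],"turn":[0,0,0],"claw":0},{"offset":[0,0,0],"turn":[0,0,0],"claw":0}]'
python3 st.py .5355 -.271 .121; python3 -m pendant '[{"offset":[0,0,0.3],"turn":[0,0,0],"claw":0},{"offset":[0,0,0.3],"turn":[0,0,0],"claw":0},{"offset":[0,0,0.3],"turn":[0,0,0],"claw":0},{"offset":[0,0,0.3],"turn":[0,0,0],"claw":0},{"offset":[0,0,0.3],"turn":[0,0,0],"claw":0},{"offset":[0,0,0],"turn":[0,0,0],"claw":0},{"offset":[0,0,0],"turn":[0,0,0],"claw":0},{"offset":[0,0,0],"turn":[0,0,0],"claw":0}]'
python3 st.py .5355 -.271 .121;python3 look.py 8 wrist
```

```text
t: 10.82
tcp_pos: [0.5377, -0.2724, 0.1639]
tool_rot: [1.0, -0.01, 0.001, 0.001]
ft_force: [0.6, -0.4, -0.5]
opening: -0.0001
10.8167 tcp [ 0.5377 -0.2724  0.1639] x [ 1.    -0.019  0.003] yaw -1.1 z [ 0.003 -0.002 -1.   ] F [ 0.59 -0.39 -0.46] op -0.0001
delta tool cm [-0.23 -0.14  4.29]
t: 11.48
tcp_pos: [0.5368, -0.2719, 0.1476]
tool_rot: [1.0, -0.01, 0.0, 0.0]
ft_force: [-0.4, -0.9, 3.6]
opening: 0.0001
11.4833 tcp [ 0.5368 -0.2719  0.1476] x [ 1.    -0.02   0.001] yaw -1.1 z [ 0.001 -0.001 -1.   ] F [-0.36 -0.92  3.58] op 0.0001
delta tool cm [-0.14 -0.09  2.66]
```

View pics/wrist_8.png

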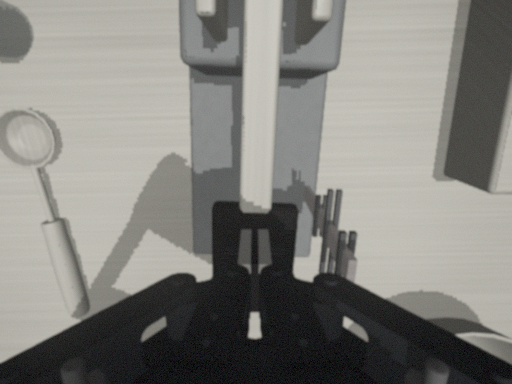

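```bash
python3 -m pendant '[{"offset":[0,0,0.3],"turn":[0,0,0],"claw":0},{"offset":[0,0,0.3],"turn":[0,0,0],"claw":0},{"offset":[0,0,0.3],"turn":[0,0,0],"claw":0},{"offset":[0,0,0.3],"turn":[0,0,0],"claw":0},{"offset":[0,0,0.3],"turn":[0,0,0],"claw":0},{"offset":[0,0,0.3],"turn":[0,0,0],"claw":0},{"offset":[0,0,0.3],"turn":[0,0,0],"claw":0},{"offset":[0,0,0.2],"turn":[0,0,0],"claw":0},{"offset":[0,0,0.1],"turn":[0,0,0],"claw":0},{"offset":[0,0,0],"turn":[0,0,0],"claw":0},{"offset":[0,0,0],"turn":[0,0,0],"claw":0},{"offset":[0,0,0],"turn":[0,0,0],"claw":0},{"offset":[0,0,0],"turn":[0,0,0],"claw":0}]'
python3 st.py .5355 -.271 .121;python3 look.py 9 wrist scene top; cd pics; python3 -c "
import cv2,numpy as np
a=cv2.imread('scene_9.png')[205:320,120:240];b=cv2.imread('wrist_9.png')[150:340,180:380]
c=cv2.imread('top_9.png')[150:250,170:270]
o=np.hstack([cv2.resize(x,(266,266) if 0 else (266,int(266*x.shape[0]/x.shape[1])),interpolation=cv2.INTER_CUBIC)[:252] for x in (a,b,c)]);cv2.imwrite('m9.png',o)"
```

```text
t: 12.62
tcp_pos: [0.5388, -0.2721, 0.1248]
tool_rot: [1.0, -0.01, 0.003, 0.001]
ft_force: [2.7, 0.9, 8.2]
opening: -0.0001
12.6167 tcp [ 0.5388 -0.2721  0.1248] x [ 1.    -0.02   0.005] yaw -1.1 z [ 0.005 -0.001 -1.   ] F [2.68 0.86 8.18] op -0.0001
delta tool cm [-0.33 -0.1   0.38]
```

View pics/wrist_9.png

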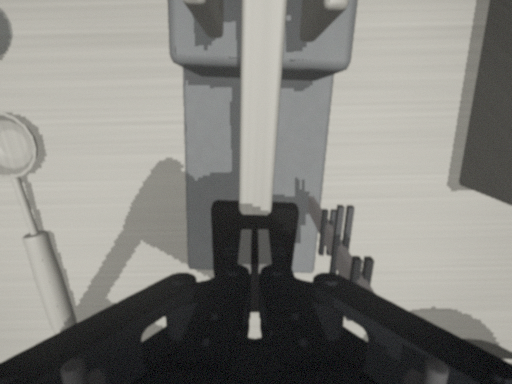

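View pics/m9.png

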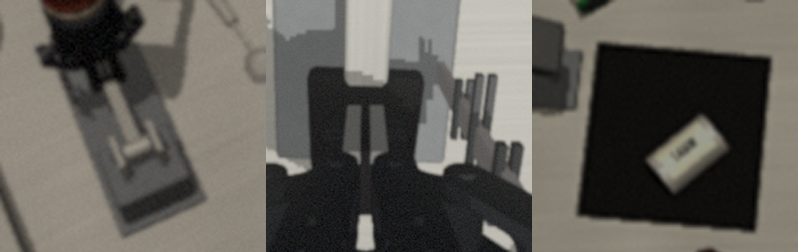

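```bash
python3 - <<'E'
from h import *
cal=K('wrist')
yaw=np.radians(-2.4)
for th in (0.,.15,.2,.25,.3,.35):
    out=[]
    for s in (.022,-.022):
        l=.100; w=.125+.035*0
        X=-l*np.cos(th)-.005*np.sin(th)*-0 + -.005*np.sin(th); Z=.125-l*np.sin(th)+.005*np.cos(th)
        hx=.5355+.125*np.cos(yaw); hy=-.271+.125*np.sin(yaw)
        P=[hx+X*np.cos(yaw)-s*np.sin(yaw),hy+X*np.sin(yaw)+s*np.cos(yaw),Z]
        out.append(proj('wrist',P,cal).round(1))
    print(th,out,out[1][0]-out[0][0])
E
python3 st.py
```

```text
0.0 [array([201.9, 228. ]), array([308.9, 230.2])] 106.99999999999997
0.15 [array([207.3, 214.2]), array([303.3, 216.2])] 96.0
0.2 [array([208.8, 209.2]), array([301.8, 211.2])] 93.0
0.25 [array([210.2, 204.1]), array([300.4, 206. ])] 90.19999999999999
0.3 [array([211.5, 198.8]), array([299.1, 200.7])] 87.60000000000002
0.35 [array([212.7, 193.5]), array([298. , 195.3])] 85.30000000000001
12.7667 tcp [ 0.5388 -0.2721  0.1248] x [ 1.    -0.02   0.005] yaw -1.1 z [ 0.005 -0.001 -1.   ] F [2.22 0.66 8.09] op -0.0001
```

```bash
python3 -m pendant '[{"offset":[0,0,0],"turn":[0,0,0],"claw":0},{"offset":[0,0,0],"turn":[0,0,0],"claw":0},{"offset":[0,0,0],"turn":[0,0,0],"claw":0},{"offset":[0,0,0],"turn":[0,0,0],"claw":0},{"offset":[0,0,0],"turn":[0,0,0],"claw":0},{"offset":[0,0,0],"turn":[0,0,0],"claw":0},{"offset":[0,0,0],"turn":[0,0,0],"claw":0},{"offset":[0,0,0],"turn":[0,0,0],"claw":0}]'; python3 st.py; python3 -c "
from station import robot
print(robot.close_job())"
```

```text
t: 13.43
tcp_pos: [0.5388, -0.2721, 0.1248]
tool_rot: [1.0, -0.01, 0.003, 0.001]
ft_force: [1.9, 1.2, 7.8]
opening: -0.0002
13.4333 tcp [ 0.5388 -0.2721  0.1248] x [ 1.    -0.02   0.005] yaw -1.1 z [ 0.005 -0.001 -1.   ] F [1.89 1.17 7.85] op -0.0002
the job is handed in; nothing more can be done
None
```

I rolled the tin about 44 mm along the mat until its label faced up, let it go, then pressed the reader's lever to about half-way. I handed the job in at t = 13.4 s while still holding the lever.

- **Tin:** the wrist camera put the label about 5–6° from straight up, against a limit of 20°. I left that small tilt uncorrected. The last top picture showed the tin on the mat with its label bars up.
- **Lever:** the paddle edge in the wrist picture gave about 0.26 rad, and the fingertip height gave 0.22–0.24 rad; both are inside the 0.18–0.32 range. The push held steady at about 8 N. I could not read the gauge's half-way mark clearly enough to use it as a check.
- **Bystanders:** the arm made no contact with them that I know of. I did not re-measure their positions at the end.

No check failed, and handing in gave no verdict.

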